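Tap-test the spring plungers by the offcut chute

TASK

Check that the spring plungers are free before the jig is loaded: with the fingertips, lightly press the sprung nose on top of the taller pin, then the one on the square tube stub, then the one on the welded corner bracket, in that order. Let each spring back out, and never drive a nose all the way in. Do not shift, tip or pick up any of the three pieces, and leave everything else on the plate where it is.

Things in the scene. Friction and masses are not known exactly. Their poses are not given: they have to be found in the camera images.
- pin: the taller of two steel pins standing upright, both painted alike: round foot flange 70 mm dia and 10 mm thick, shank 24 mm dia, sprung nose on top, 100 mm tall in all; loose, about 0.5 kg. Origin at the centre of its underside, z up
- pin_nose_top (a point): top of the taller pin's sprung nose when out and moving with it: the point to press, 100 mm above the plate. The nose is 16 mm dia, round-topped, and stands 12 mm out of a 24 mm dia shank, on the pin's axis
- pin_nose (a joint): sprung nose of the plunger on the taller pin, pressed straight down: 0 out, 0.010 m fully in (its stop). Light spring: about 0.6 N to start it, then 1.2 N per mm, 12.6 N at the stop; it springs back by itself
- tube: bright square tube stub lying on its side: 90 mm long (its x axis), 50 mm wide (y), 50 mm high, 4 mm wall, closed on all four long sides, ends open, with a plunger in the middle of its top face; loose, about 0.5 kg. Origin at the centre of its underside, z up
- tube_nose_top (a point): top of the tube stub's sprung nose when out and moving with it: the point to press, 70 mm above the plate. The nose is 16 mm dia, round-topped, and stands 12 mm out of a 24 mm dia collar 8 mm high, centred on the tube's top face
- tube_nose (a joint): sprung nose of the plunger on the square tube stub, pressed straight down: 0 out, 0.010 m fully in (its stop). Light spring: about 0.6 N to start it, then 1.2 N per mm, 12.6 N at the stop; it springs back by itself
- bracket: welded corner bracket of dark plate: 80 by 80 mm base 8 mm thick with two upright plates that meet in one corner, one 65 mm high (10 mm thick, 80 mm wide along y, centred 25 mm to +x of the origin, a plunger collar welded into the middle of its top edge), the other 40 mm high (along x, near the +y side); loose, about 0.75 kg. Origin at the centre of its underside, z up
- bracket_nose_top (a point): top of the corner bracket's sprung nose when out and moving with it: the point to press, 90 mm above the plate. The nose is 16 mm dia, round-topped, and stands 12 mm out of a 24 mm dia collar that rises 13 mm above the taller upright plate, at x 25 mm, y 0 in the bracket's frame
- bracket_nose (a joint): sprung nose of the plunger on the corner bracket, pressed straight down: 0 out, 0.010 m fully in (its stop). Light spring: about 0.6 N to start it, then 1.2 N per mm, 12.6 N at the stop; it springs back by itself
- short_pin: bystander: the shorter pin, 60 mm tall with its nose, flange 70 mm dia, loose. Origin at the centre of its underside
- channel: bystander: bright channel offcut lying open side up (U seen from its ends, a trough from above), 90 (x) by 50 (y) mm, walls 40 mm high, a plunger 57 mm tall in the middle of the trough, loose. Origin at the centre of its underside
- angle: bystander: plain steel angle offcut, one leg flat (90 by 45 mm), one upright (51 mm high, along x at the +y side), a plunger 48 mm tall on the flat leg, loose. Origin at the centre of the flat leg's underside
- hammer: bystander: hammer about 280 mm long lying to the robot's right, loose. Origin on its underside
- spray: bystander: spray can 64 mm dia, 190 mm tall, standing to the robot's left, loose. Origin at the centre of its underside
Things that resemble listed ones, but are neither listed nor needed, are in the scene too. Leave any pink look-alike of the tube alone.

How it is judged:
By the outcome, as a careful person would: the job done as asked, in the order asked, and still so for the second after the job is handed in, with the robot touching nothing.
It also fails if it takes over 48 s, if anything falls off the work surface, if the arm or the gripper's body presses on something with over 40 N, if the wrist force passes 120 N, or if a joint passes its speed limit or range.

ROBOT

A 6-joint arm with a two-finger parallel gripper is mounted at the origin on the work surface. World frame = base frame: x ahead of the robot, y to its left, z up, the work surface at z = 0. Lengths are in m, angles in rad, forces in N, time in s.
With the tool pointing down it reaches from about 0.35 to 0.725 m from the base axis. Payload 6 kg.
Tool frame: the origin (TCP) lies at the very end of the fingers, on their centre line; the grasp point (between the pads) lies 19 mm behind it; z points along the fingers, y is the line along which they close (so a half turn about z gives the same grasp; the last joint's range is limited). The gripper opens to 85 mm and grips with 20 to 120 N. Pads are 22 mm wide; open, the fingers measure 114 mm over their backs; the gripper's body (76 mm by 85 mm) begins 54 mm behind the grasp point. The pads swing forward as they close: fully open they stand 13 mm farther back than shut.
Start: joints at [-0.925, 0.04, 0.085, 0, -1.615, -0.334], TCP at [0.184, -0.571, 0.231] pointing down, gripper open.
Joint ranges: [-2.56, 2.56], [-1.29, 2.01], [-1.08, 1.49], [-3.29, 1.98], [-2.81, -0.18], [-2.99, 2.99]. Speed limits (rad/s): [2.57, 2.57, 3.01, 3.14, 3.14, 3.14].

INTERFACE

Orientations are given as a unit quaternion [x, y, z, w].
In Python, from bench import get_obs, get_image, camera_params, finish_job gives the robot as it stands.
- The arm moves only by the tool move_arm, never from a script. Its argument "commands" is a list that holds one entry, the list of rows, each a list of 6 numbers: the shift along the tool's x, y, z each as a share of 0.025 m, from -1 to 1, then the turn, a rotation vector about the tool's x, y, z each as a share of 6 degrees, from -1 to 1. In form: [[[x, y, z, ax, ay, az], ...]]. A call has exactly 5 rows; each row shifts and turns the commanded pose from where the row before left it, along the tool's axes as they then stand; what a row does not reach is not made up. A row lasts 1/12 s, in which the tool goes at most 41.7 mm and 7.16 degrees, less where a joint would pass 70% of its speed; a pose out of reach is approached as far as the arm can. A call with a number of a shift or a turn outside -1 to 1 is refused whole. A call with a gripper value outside its range is refused whole. "claw" is the opening, from -1 (shut) to 1 (fully open), set as the call begins (left out, the last holds). The fingers move at their own pace and stop on an object; "grip_force" is the grip in N (left out, the last holds). Time passes only in rows, so rows that do not move let the fingers close, or fill a call up. It gives the time, the measured TCP pose, the force, the opening and the grip force at its end, in the units of the state.
- get_obs(): the state, without advancing time (a new reading comes with each control period).
- get_image(name): name is "scene" or "top" or "wrist"; returns the picture (384x512x3 uint8, red, green, blue); there is no depth.
- camera_params(name): a dict with "vertical_fov" (degrees; the focal length in pixels is half the picture's height over the tangent of half this angle, whatever the lens; pixels are square), "cx", "cy" (the principal point, pixels), "R" (3x3) and "t" (3): a world point X has camera coordinates R X + t; the wrist camera has in their place "tool_from_camera" (4x4, takes a point from camera to tool coordinates, whose origin is the TCP and whose axes are the flange's). Camera axes: x right, y down, z forward; pixel columns grow to the right and rows downward; lengths in m; the calibration is good to about 2 mm. The wrist camera is an equidistant fisheye: a pixel r from the principal point sees the ray r / f radians off the axis. A picture is of the moment at which its call begins: read the wrist's pose just before it. camera_params takes no time and is no camera call.
- finish_job(): hands the job in; it is judged then, once.
The state is a dict: "clock": time; "qpos": joint angles; "qd": joint speeds; "joint_efforts": joint torques, N m; "tcp_pos": TCP position; "tool_rot": TCP orientation; "contact_force": force on the tool from outside, world axes, zero at the start; "wrist_torque": the same for the moment, N m; "width": opening from 0.0 (shut) to 1.0 (fully open); "grip_force": force on a finger pad.
Only numpy, scipy, OpenCV 4.12 (cv2) and the standard library are available. Lean on these libraries where they do the work, as an engineer would, in place of code of your own. Each camera call takes 0.05 s, during which the arm holds its last target. There are 200 camera calls.

## Working session

There is one attempt and no reset: what is moved stays moved. The work goes in short steps, Python scripts to look and compute and a tool call to move; the robot and the scene stay as the last step left them, time stands still between calls to the robot, and variables do not carry over. Pictures are saved under pics/ and viewed, at most 10 in all, crops included, and the job is handed in when it is done.

Besides the shell and the picture viewer there is one more tool, called after ">>>" as name(argument=value, ...), one argument or row to a line, values as JSON. move_arm: Moves the arm, as the interface text tells. Shift numbers are shares of 0.025 m and turn numbers shares of 6 degrees, none past 1 either way. Its arguments: {"type":"object","properties":{"commands":{"type":"array"},"claw":{"type":"number"},"grip_force":{"type":"number"}},"required":["commands"]}

```bash
mkdir -p pics; python3 - <<'E'
from bench import *
import cv2,json
import numpy as np
for n in("top","scene"):
    im=get_image(n); cv2.imwrite(f"pics/{n}0.png",cv2.cvtColor(im,cv2.COLOR_RGB2BGR))
    print(n,camera_params(n))
print(camera_params("wrist")); print(get_obs())
E
```

```text
top {'vertical_fov': 51.811624594293676, 'cx': 251.14216589369053, 'cy': 194.15984368741667, 'R': array([[ 0.01467457, -0.99989084, -0.00172467],
       [-0.99108516, -0.01431686, -0.13245846],
       [ 0.1324193 ,  0.00365306, -0.99118706]]), 't': array([0.00533282, 0.5188818 , 1.33161877])}
scene {'vertical_fov': 47.11841754347414, 'cx': 252.16454110008604, 'cy': 196.34678753519606, 'R': array([[ 0.50475626,  0.86323145,  0.00725122],
       [ 0.62565444, -0.36002483, -0.69205393],
       [-0.5947921 ,  0.35385531, -0.72180938]]), 't': array([-0.24750999, -0.26033248,  1.70838592])}
{'vertical_fov': 65.70646984690485, 'cx': 256.6821034324629, 'cy': 195.1300727059375, 'tool_from_camera': array([[ 8.62604607e-04, -9.60461313e-01, -2.78412145e-01,
         7.03768892e-02],
       [ 9.99999186e-01,  5.66637370e-04,  1.14352279e-03,
         2.72224368e-04],
       [-9.40550670e-04, -2.78412905e-01,  9.60461019e-01,
        -1.42933400e-01],
       [ 0.00000000e+00,  0.00000000e+00,  0.00000000e+00,
         1.00000000e+00]])}
{'clock': 0.1, 'qpos': array([-9.25276601e-01,  4.07387218e-02,  8.38946934e-02, -4.14883483e-04,
       -1.61549807e+00, -3.33718296e-01]), 'qd': array([ 0.00041166, -0.00177481,  0.00318882, -0.00057165,  0.00181295,
       -0.00137522]), 'joint_efforts': array([-4.51561194e-03, -3.69347084e+01,  3.48282659e+01,  6.95184186e+00,
       -4.48344246e-03, -1.52899474e-05]), 'tcp_pos': array([ 0.18405209, -0.57075614,  0.23037601]), 'tool_rot': array([-1.55278903e-01,  9.87870347e-01,  7.79546633e-04, -1.80588041e-04]), 'contact_force': array([ 0.42569976,  0.18637961, -0.1196204 ]), 'wrist_torque': array([-0.03542356,  0.04775261, -0.02940272]), 'grip_force': 0.0, 'width': 1.001011223784846}
```

View pics/top0.png

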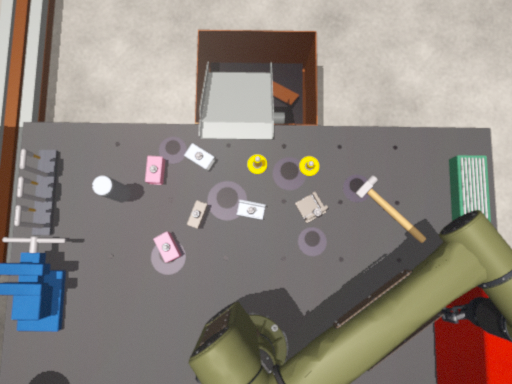

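View pics/scene0.png

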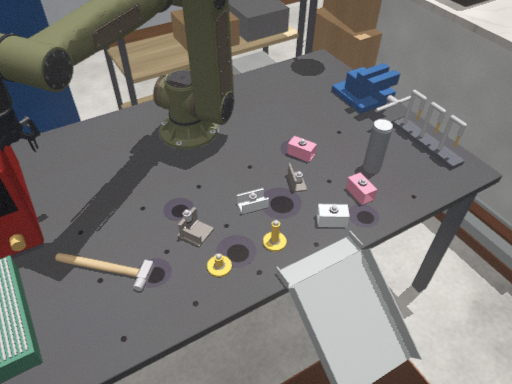

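```bash
python3 - <<'E'
import cv2,numpy as np
t=cv2.imread("pics/top0.png");s=cv2.imread("pics/scene0.png")
a=cv2.resize(t[140:230,180:340],None,fx=5,fy=5,interpolation=cv2.INTER_CUBIC)
cv2.imwrite("pics/topc.png",a)
b=cv2.resize(s[195:285,170:360],None,fx=4.2,fy=4.2,interpolation=cv2.INTER_CUBIC)
cv2.imwrite("pics/scc.png",b)
E
```

```text
(no output)
```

View pics/topc.png

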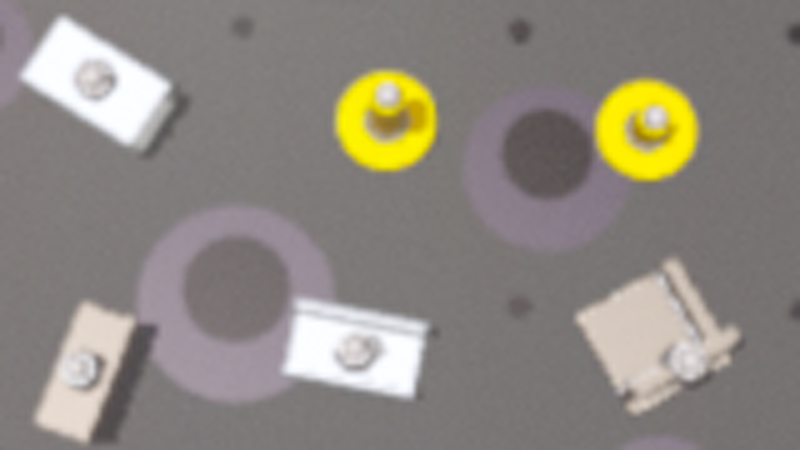

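View pics/scc.png

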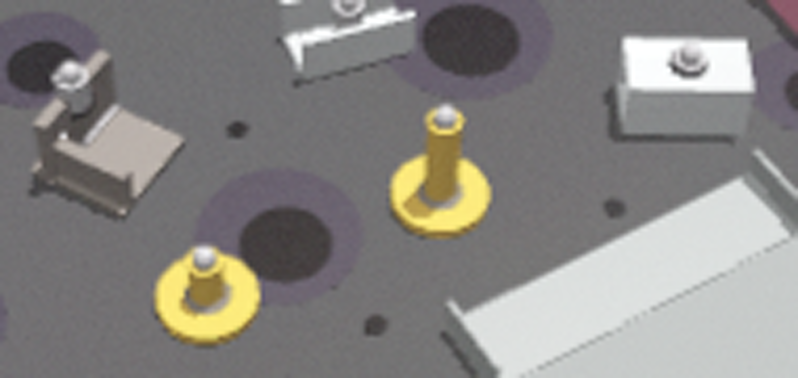

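The tall pin's nose is at about (388,94) in the top crop and (446,115) in the scene crop. The tube's is at (97,77) and (690,56), and the bracket's at (688,357) and (70,74). The pink pieces, the channel and the angle are elsewhere.

```bash
cat > h.py <<'E'
from bench import *
import numpy as np
def ray(n,u,v):
    c=camera_params(n); f=192/np.tan(np.radians(c["vertical_fov"])/2)
    d=c["R"].T@np.array([(u-c["cx"])/f,(v-c["cy"])/f,1]); return -c["R"].T@c["t"],d/np.linalg.norm(d)
def plane(o,d,z): return o+d*(z-o[2])/d[2]
E
python3 - <<'E'
from h import *
P={"pin":((388,94),(446,115),.1),"tube":((97,77),(690,56),.07),"bracket":((688,357),(70,74),.09),"short":((656,118),(204,259),.06)}
for k,(a,b,z) in P.items():
    A=ray("top",180+(a[0]+.5)/5-.5,140+(a[1]+.5)/5-.5);B=ray("scene",170+(b[0]+.5)/4.2-.5,195+(b[1]+.5)/4.2-.5)
    M=sum(np.eye(3)-np.outer(d,d) for o,d in(A,B)); r=sum((np.eye(3)-np.outer(d,d))@o for o,d in(A,B))
    print(k,plane(*A,z-.003).round(4),plane(*B,z-.003).round(4),np.linalg.solve(M,r).round(4))
E
```

```text
pin [ 0.6311 -0.0058  0.097 ] [ 0.636  -0.0078  0.097 ] [ 0.6324 -0.0056  0.092 ]
tube [0.6469 0.193  0.067 ] [0.656  0.1902 0.067 ] [0.6496 0.1952 0.058 ]
bracket [ 0.4588 -0.2062  0.087 ] [ 0.4658 -0.2106  0.087 ] [ 0.4593 -0.208   0.0792]
short [ 0.6259 -0.1904  0.057 ] [ 0.6337 -0.1935  0.057 ] [ 0.6279 -0.1914  0.0487]
```

>>> move_arm(
  commands=[
    [[-0.96, 0.64, 0.05, 0, 0, 0], [-0.96, 0.64, 0.05, 0, 0, 0], [-0.96, 0.64, 0.05, 0, 0, 0], [-0.96, 0.64, 0.05, 0, 0, 0], [-0.96, 0.64, 0.05, 0, 0, 0]],
  ],
  claw=-1,
)

```text
clock: 0.52
tcp_pos: [0.2742, -0.4568, 0.2244]
tool_rot: [-0.155, 0.988, 0.0, -0.0]
contact_force: [1.5, -1.1, 0.0]
width: 0.296
grip_force: 0.0
```

>>> move_arm(
  commands=[
    [[-0.96, 0.64, 0.05, 0, 0, 0], [-0.96, 0.64, 0.05, 0, 0, 0], [-0.96, 0.64, 0.05, 0, 0, 0], [-0.96, 0.64, 0.05, 0, 0, 0], [-0.96, 0.64, 0.05, 0, 0, 0]],
  ],
)

```text
clock: 0.93
tcp_pos: [0.364, -0.3438, 0.2184]
tool_rot: [-0.155, 0.988, 0.0, -0.0]
contact_force: [0.9, -1.0, -0.1]
width: 0.0
grip_force: 0.0
```

>>> move_arm(
  commands=[
    [[-0.96, 0.64, 0.05, 0, 0, 0], [-0.96, 0.64, 0.05, 0, 0, 0], [-0.96, 0.64, 0.05, 0, 0, 0], [-0.96, 0.64, 0.05, 0, 0, 0], [-0.96, 0.64, 0.05, 0, 0, 0]],
  ],
)

```text
clock: 1.35
tcp_pos: [0.4536, -0.2308, 0.2122]
tool_rot: [-0.155, 0.988, 0.0, -0.0]
contact_force: [0.7, 0.8, 0.1]
width: 0.003
grip_force: 0.0
```

>>> move_arm(
  commands=[
    [[-0.96, 0.64, 0.05, 0, 0, 0], [-0.96, 0.64, 0.05, 0, 0, 0], [-0.96, 0.64, 0.05, 0, 0, 0], [-0.96, 0.64, 0.05, 0, 0, 0], [-0.96, 0.64, 0.05, 0, 0, 0]],
  ],
)

```text
clock: 1.77
tcp_pos: [0.5433, -0.1178, 0.2058]
tool_rot: [-0.155, 0.988, 0.0, -0.0]
contact_force: [0.4, -0.6, -0.2]
width: -0.0
grip_force: 0.0
```

>>> move_arm(
  commands=[
    [[-0.9, 0.6, 0.05, 0, 0, 0], [-0.9, 0.6, 0.05, 0, 0, 0], [-0.9, 0.6, 0.05, 0, 0, 0], [0, 0, 0, 0, 0, 0], [0, 0, 0, 0, 0, 0]],
  ],
)

```text
clock: 2.18
tcp_pos: [0.5933, -0.0546, 0.2011]
tool_rot: [-0.156, 0.988, 0.0, -0.001]
contact_force: [0.1, 0.2, -0.7]
width: -0.003
grip_force: 0.0
```

```bash
cat >> h.py <<'E'
from scipy.spatial.transform import Rotation as Ro
import cv2
def wpar(o):
    c=camera_params("wrist"); T=np.eye(4);T[:3,:3]=Ro.from_quat(o["tool_rot"]).as_matrix();T[:3,3]=o["tcp_pos"]
    return c,192/np.tan(np.radians(c["vertical_fov"])/2),T@c["tool_from_camera"]
def wproj(o,X):
    c,f,T=wpar(o); p=np.linalg.inv(T)@np.r_[X,1]; h=np.hypot(p[0],p[1]); r=f*np.arctan2(h,p[2])
    return c["cx"]+r*p[0]/h,c["cy"]+r*p[1]/h
def wray(o,u,v):
    c,f,T=wpar(o); a=np.array([u-c["cx"],v-c["cy"]]); r=np.hypot(*a); th=r/f
    return T[:3,3],T[:3,:3]@np.r_[np.sin(th)*a/r,np.cos(th)]
def wshot(name):
    o=get_obs(); im=cv2.cvtColor(get_image("wrist"),cv2.COLOR_RGB2BGR); cv2.imwrite("pics/"+name,im)
    np.save("pics/"+name[:-4],np.r_[o["tcp_pos"],o["tool_rot"]]); return o
def load(name):
    a=np.load("pics/"+name[:-4]+".npy"); return dict(tcp_pos=a[:3],tool_rot=a[3:])
E
python3 -c "
from h import *
o=wshot('w1.png')
for X in([.632,-.006,.1],[.649,.193,.07],[.459,-.207,.09],[.627,-.191,.06]):print(wproj(o,X))"
```

```text
(np.float64(293.2965778463872), np.float64(249.19811771265432))
(np.float64(429.3018019293935), np.float64(287.1234971745637))
(np.float64(140.87841684125783), np.float64(4.905584175359479))
(np.float64(122.24896084107235), np.float64(175.1766146092067))
```

View pics/w1.png

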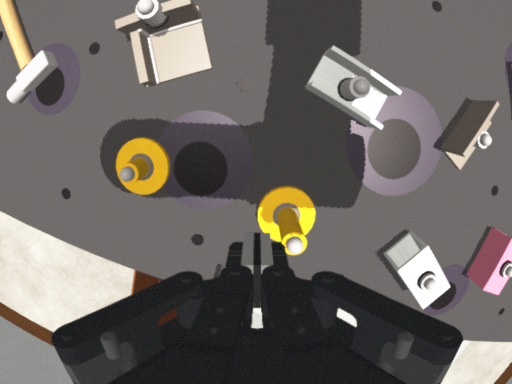

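The wrist view shows the pin nose at (294,245), the tube nose at (428,280), the bracket nose at (150,9) and the shut fingertips near (258,240).

```bash
python3 - <<'E'
from h import *
o=load("w1.png")
P={"pin":((388,94),(446,115),(294,244.5),.1),"tube":((97,77),(690,56),(428,280.5),.07),"bracket":((688,357),(70,74),(150,9),.09)}
for k,(a,b,w,z) in P.items():
    L=[ray("top",180+(a[0]+.5)/5-.5,140+(a[1]+.5)/5-.5),ray("scene",170+(b[0]+.5)/4.2-.5,195+(b[1]+.5)/4.2-.5),wray(o,*w)]
    M=sum(np.eye(3)-np.outer(d,d) for _,d in L); r=sum((np.eye(3)-np.outer(d,d))@o for o,d in L)
    print(k,*[plane(*l,z-.003)[:2].round(4) for l in L],np.linalg.solve(M,r).round(4))
R=Ro.from_quat(o["tool_rot"]).as_matrix()
print(R.T@(np.array([.6325,-.006,.13])-o["tcp_pos"])/.025)
E
```

```text
pin [ 0.6311 -0.0058] [ 0.636  -0.0078] [ 0.6285 -0.0062] [ 0.6318 -0.0051  0.0911]
tube [0.6469 0.193 ] [0.656  0.1902] [0.6418 0.1876] [0.6482 0.1963 0.0567]
bracket [ 0.4588 -0.2062] [ 0.4658 -0.2106] [ 0.4608 -0.1979] [ 0.4581 -0.2065  0.0759]
[-2.09556889  1.36284994  2.84168358]
```

>>> move_arm(
  commands=[
    [[-0.7, 0.46, 0.9, 0, 0, 0], [-0.7, 0.46, 0.9, 0, 0, 0], [-0.65, 0.44, 0.9, 0, 0, 0], [0, 0, 0, 0, 0, 0], [0, 0, 0, 0, 0, 0]],
  ],
)

```text
clock: 2.65
tcp_pos: [0.6306, -0.0081, 0.1333]
tool_rot: [-0.155, 0.988, -0.0, -0.002]
contact_force: [-0.5, -0.2, 0.6]
width: -0.002
grip_force: 0.0
```

```bash
python3 -c "
from h import *
o=wshot('w2.png');print(o['tcp_pos'],o['contact_force'])
print(wproj(o,[.631,-.006,.1]),wproj(o,o['tcp_pos']))
im=cv2.imread('pics/w2.png');cv2.imwrite('pics/w2c.png',cv2.resize(im[130:330,150:370],None,fx=3,fy=3,interpolation=cv2.INTER_CUBIC))"
```

```text
[ 0.6306095  -0.00806507  0.13327367] [-0.52448409 -0.24970333  0.5528641 ]
(np.float64(258.78017654611193), np.float64(225.85439903507103)) (np.float64(255.80651445274947), np.float64(247.27520591950133))
```

View pics/w2c.png

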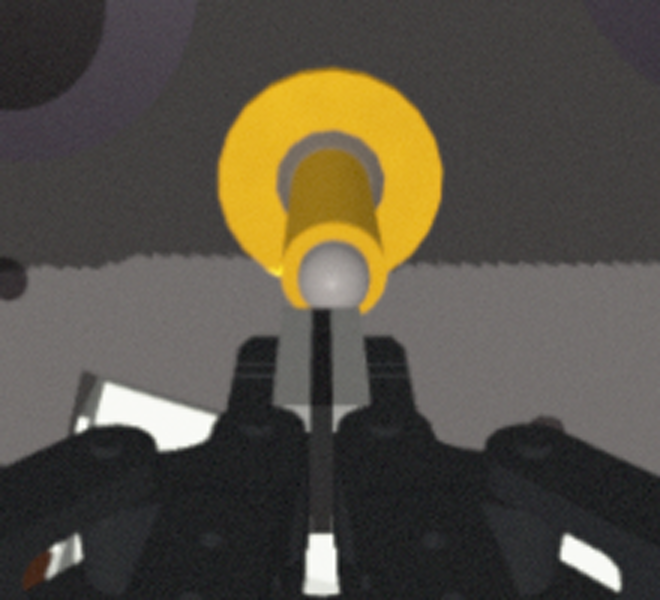

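>>> move_arm(
  commands=[
    [[0, 0.12, 0.4, 0, 0, 0], [0, 0, 0.4, 0, 0, 0], [0, 0, 0.4, 0, 0, 0], [0, 0, 0, 0, 0, 0], [0, 0, 0, 0, 0, 0]],
  ],
)

```text
clock: 3.12
tcp_pos: [0.63, -0.0051, 0.1041]
tool_rot: [-0.155, 0.988, -0.0, -0.001]
contact_force: [-0.1, -0.2, -0.1]
width: 0.003
grip_force: 0.0
```

>>> move_arm(
  commands=[
    [[0, 0, 0.08, 0, 0, 0], [0, 0, 0.08, 0, 0, 0], [0, 0, 0, 0, 0, 0], [0, 0, 0, 0, 0, 0], [0, 0, 0, 0, 0, 0]],
  ],
)

```text
clock: 3.53
tcp_pos: [0.6308, -0.0047, 0.1013]
tool_rot: [-0.155, 0.988, 0.0, 0.0]
contact_force: [1.1, -0.3, 0.2]
width: -0.0
grip_force: 0.0
```

>>> move_arm(
  commands=[
    [[0, 0, 0.06, 0, 0, 0], [0, 0, 0.06, 0, 0, 0], [0, 0, 0, 0, 0, 0], [0, 0, 0, 0, 0, 0], [0, 0, 0, 0, 0, 0]],
  ],
)

```text
clock: 3.95
tcp_pos: [0.6309, -0.0047, 0.0985]
tool_rot: [-0.155, 0.988, -0.0, 0.0]
contact_force: [-0.4, -0.8, 2.6]
width: -0.003
grip_force: 1.1
```

>>> move_arm(
  commands=[
    [[0, 0, 0.06, 0, 0, 0], [0, 0, 0.06, 0, 0, 0], [0, 0, 0, 0, 0, 0], [0, 0, 0, 0, 0, 0], [0, 0, 0, 0, 0, 0]],
  ],
)

```text
clock: 4.37
tcp_pos: [0.6309, -0.0048, 0.0958]
tool_rot: [-0.155, 0.988, -0.0, 0.001]
contact_force: [-1.2, 0.0, 5.3]
width: -0.002
grip_force: 2.6
```

>>> move_arm(
  commands=[
    [[0, 0, -0.2, 0, 0, 0], [0, 0, -0.6, 0, 0, 0], [0, 0, -1, 0, 0, 0], [0, 0, -1, 0, 0, 0], [-0.38, 0.91, 0, 0, 0, 0]],
  ],
)

```text
clock: 4.78
tcp_pos: [0.6343, 0.0171, 0.1711]
tool_rot: [-0.154, 0.988, -0.001, 0.003]
contact_force: [0.4, 0.2, 1.9]
width: -0.0
grip_force: 0.0
```

>>> move_arm(
  commands=[
    [[-0.38, 0.91, 0, 0, 0, 0], [-0.38, 0.91, 0, 0, 0, 0], [-0.38, 0.91, 0, 0, 0, 0], [-0.38, 0.91, 0, 0, 0, 0], [-0.38, 0.91, 0, 0, 0, 0]],
  ],
)

```text
clock: 5.2
tcp_pos: [0.6424, 0.1438, 0.1641]
tool_rot: [-0.155, 0.988, 0.0, -0.001]
contact_force: [0.3, -0.1, -0.9]
width: -0.001
grip_force: 0.0
```

>>> move_arm(
  commands=[
    [[-0.38, 0.91, 0.6, 0, 0, 0], [-0.36, 0.9, 0.9, 0, 0, 0], [0, 0, 0.9, 0, 0, 0], [0, 0, 0, 0, 0, 0], [0, 0, 0, 0, 0, 0]],
  ],
)

```text
clock: 5.62
tcp_pos: [0.6456, 0.1908, 0.1031]
tool_rot: [-0.155, 0.988, -0.001, -0.002]
contact_force: [0.4, 0.8, 0.2]
width: 0.003
grip_force: 0.0
```

```bash
python3 -c "
from h import *
o=wshot('w3.png');print(o['tcp_pos'],o['contact_force'])
print(wproj(o,[.647,.192,.067]),wproj(o,o['tcp_pos']))
im=cv2.imread('pics/w3.png');cv2.imwrite('pics/w3c.png',cv2.resize(im[130:330,150:370],None,fx=3,fy=3,interpolation=cv2.INTER_CUBIC))"
```

```text
[0.64562913 0.19082445 0.1030933 ] [0.38976973 0.83711709 0.16895316]
(np.float64(257.03903946792485), np.float64(225.23475306141017)) (np.float64(255.80675972507785), np.float64(247.27505757583796))
```

View pics/w3c.png

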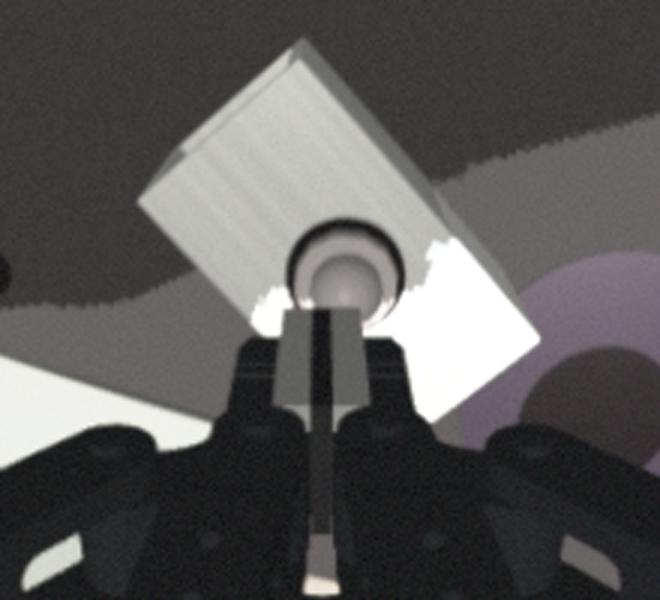

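The tube nose is at wrist pixel (265,226), about 4.5 mm to the right of the fingertips, so I shift that way and descend.

>>> move_arm(
  commands=[
    [[-0.06, 0.21, 0.3, 0, 0, 0], [0, 0, 0.42, 0, 0, 0], [0, 0, 0.42, 0, 0, 0], [0, 0, 0, 0, 0, 0], [0, 0, 0, 0, 0, 0]],
  ],
)

```text
clock: 6.08
tcp_pos: [0.646, 0.1963, 0.0754]
tool_rot: [-0.155, 0.988, -0.0, -0.001]
contact_force: [0.1, 0.7, -0.0]
width: 0.0
grip_force: 0.0
```

>>> move_arm(
  commands=[
    [[0, 0, 0.08, 0, 0, 0], [0, 0, 0.08, 0, 0, 0], [0, 0, 0, 0, 0, 0], [0, 0, 0, 0, 0, 0], [0, 0, 0, 0, 0, 0]],
  ],
)

```text
clock: 6.5
tcp_pos: [0.6467, 0.1969, 0.0728]
tool_rot: [-0.155, 0.988, 0.0, 0.0]
contact_force: [-0.1, -0.5, 0.3]
width: -0.002
grip_force: 0.0
```

>>> move_arm(
  commands=[
    [[0, 0, 0.08, 0, 0, 0], [0, 0, 0.08, 0, 0, 0], [0, 0, 0, 0, 0, 0], [0, 0, 0, 0, 0, 0], [0, 0, 0, 0, 0, 0]],
  ],
)

```text
clock: 6.92
tcp_pos: [0.6468, 0.1969, 0.0689]
tool_rot: [-0.155, 0.988, 0.0, 0.0]
contact_force: [0.6, 0.1, 0.9]
width: 0.004
grip_force: 0.8
```

>>> move_arm(
  commands=[
    [[0, 0, 0.06, 0, 0, 0], [0, 0, 0.06, 0, 0, 0], [0, 0, 0, 0, 0, 0], [0, 0, 0, 0, 0, 0], [0, 0, 0, 0, 0, 0]],
  ],
)

```text
clock: 7.33
tcp_pos: [0.6468, 0.197, 0.0661]
tool_rot: [-0.155, 0.988, 0.0, 0.0]
contact_force: [-0.2, -0.1, 4.6]
width: 0.002
grip_force: 2.4
```

>>> move_arm(
  commands=[
    [[0, 0, 0.03, 0, 0, 0], [0, 0, 0, 0, 0, 0], [0, 0, 0, 0, 0, 0], [0, 0, -0.2, 0, 0, 0], [0, 0, -0.8, 0, 0, 0]],
  ],
)

```text
clock: 7.75
tcp_pos: [0.6443, 0.1962, 0.0855]
tool_rot: [-0.155, 0.988, -0.001, -0.004]
contact_force: [0.4, 0.2, -0.8]
width: 0.002
grip_force: 0.0
```

>>> move_arm(
  commands=[
    [[0, 0, -1, 0, 0, 0], [0, 0, -1, 0, 0, 0], [0, 0, -1, 0, 0, 0], [0.86, -0.93, 0, 0, 0, 0], [0.86, -0.93, 0, 0, 0, 0]],
  ],
)

```text
clock: 8.17
tcp_pos: [0.6197, 0.1399, 0.1652]
tool_rot: [-0.156, 0.988, 0.0, 0.0]
contact_force: [1.3, 0.0, -1.2]
width: 0.0
grip_force: 0.0
```

>>> move_arm(
  commands=[
    [[0.86, -0.93, 0, 0, 0, 0], [0.86, -0.93, 0, 0, 0, 0], [0.86, -0.93, 0, 0, 0, 0], [0.86, -0.93, 0, 0, 0, 0], [0.86, -0.93, 0, 0, 0, 0]],
  ],
)

```text
clock: 8.58
tcp_pos: [0.5517, -0.0055, 0.1638]
tool_rot: [-0.155, 0.988, 0.0, -0.001]
contact_force: [0.7, -0.9, 0.4]
width: 0.002
grip_force: 0.0
```

>>> move_arm(
  commands=[
    [[0.86, -0.93, 0, 0, 0, 0], [0.86, -0.93, 0, 0, 0, 0], [0.86, -0.93, 0, 0, 0, 0], [0.86, -0.93, 0, 0, 0, 0], [0.86, -0.93, 0, 0, 0, 0]],
  ],
)

```text
clock: 9.0
tcp_pos: [0.485, -0.1489, 0.1639]
tool_rot: [-0.155, 0.988, 0.001, -0.001]
contact_force: [1.5, -0.2, 0.3]
width: 0.007
grip_force: 0.0
```

>>> move_arm(
  commands=[
    [[0.86, -0.93, 0, 0, 0, 0], [0.86, -0.93, 0.6, 0, 0, 0], [0, 0, 0.8, 0, 0, 0], [0, 0, 0, 0, 0, 0], [0, 0, 0, 0, 0, 0]],
  ],
)

```text
clock: 9.42
tcp_pos: [0.4588, -0.2052, 0.1285]
tool_rot: [-0.155, 0.988, 0.001, -0.002]
contact_force: [0.1, 0.1, -0.2]
width: -0.005
grip_force: 0.0
```

```bash
python3 -c "
from h import *
o=wshot('w4.png');print(o['tcp_pos'],o['contact_force'])
print(wproj(o,[.4585,-.2065,.087]),wproj(o,o['tcp_pos']))
im=cv2.imread('pics/w4.png');cv2.imwrite('pics/w4c.png',cv2.resize(im[130:330,150:370],None,fx=3,fy=3,interpolation=cv2.INTER_CUBIC))"
```

```text
[ 0.45878614 -0.20523228  0.12847877] [ 0.14647174  0.09430885 -0.17170483]
(np.float64(254.11895892804), np.float64(218.89244808391518)) (np.float64(255.80642583675686), np.float64(247.27538695409874))
```

View pics/w4c.png

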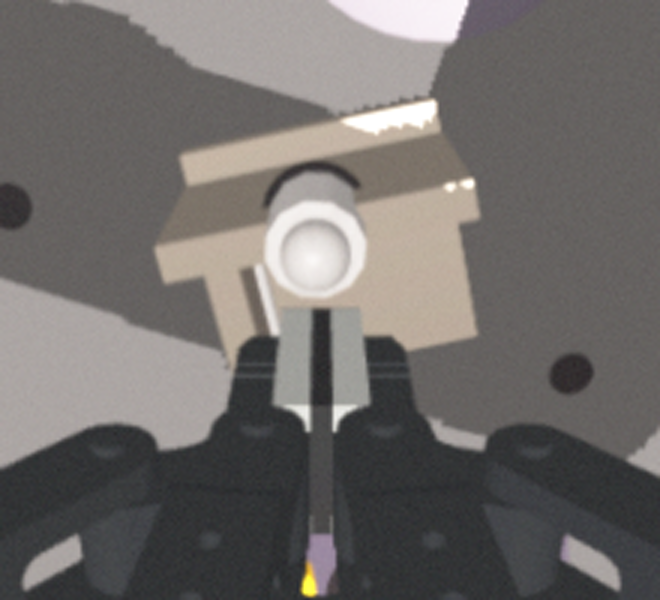

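The bracket nose is at wrist pixel (255,215), within 2-3 mm of the estimate, so I correct and press.

>>> move_arm(
  commands=[
    [[0.09, -0.03, 0.4, 0, 0, 0], [0, 0, 0.48, 0, 0, 0], [0, 0, 0.48, 0, 0, 0], [0, 0, 0, 0, 0, 0], [0, 0, 0, 0, 0, 0]],
  ],
)

```text
clock: 9.88
tcp_pos: [0.4574, -0.2064, 0.0946]
tool_rot: [-0.156, 0.988, 0.0, -0.001]
contact_force: [-0.5, 0.0, -0.1]
width: -0.001
grip_force: 0.0
```

>>> move_arm(
  commands=[
    [[0, 0, 0.06, 0, 0, 0], [0, 0, 0.06, 0, 0, 0], [0, 0, 0, 0, 0, 0], [0, 0, 0, 0, 0, 0], [0, 0, 0, 0, 0, 0]],
  ],
)

```text
clock: 10.3
tcp_pos: [0.4581, -0.2067, 0.0931]
tool_rot: [-0.155, 0.988, -0.0, 0.0]
contact_force: [0.2, 0.4, -0.3]
width: 0.0
grip_force: 0.0
```

>>> move_arm(
  commands=[
    [[0, 0, 0.06, 0, 0, 0], [0, 0, 0.06, 0, 0, 0], [0, 0, 0, 0, 0, 0], [0, 0, 0, 0, 0, 0], [0, 0, 0, 0, 0, 0]],
  ],
)

```text
clock: 10.72
tcp_pos: [0.4581, -0.2067, 0.0899]
tool_rot: [-0.155, 0.988, -0.0, 0.0]
contact_force: [0.2, 0.3, 1.7]
width: 0.004
grip_force: 0.3
```

>>> move_arm(
  commands=[
    [[0, 0, 0.08, 0, 0, 0], [0, 0, 0.08, 0, 0, 0], [0, 0, 0, 0, 0, 0], [0, 0, 0, 0, 0, 0], [0, 0, 0, 0, 0, 0]],
  ],
)

```text
clock: 11.13
tcp_pos: [0.4582, -0.2068, 0.0863]
tool_rot: [-0.155, 0.988, -0.0, 0.0]
contact_force: [-0.7, -0.3, 4.6]
width: 0.002
grip_force: 2.3
```

>>> move_arm(
  commands=[
    [[0, 0, 0.02, 0, 0, 0], [0, 0, 0, 0, 0, 0], [0, 0, -0.2, 0, 0, 0], [0, 0, -0.8, 0, 0, 0], [0, 0, -1, 0, 0, 0]],
  ],
)

```text
clock: 11.55
tcp_pos: [0.4565, -0.2062, 0.1333]
tool_rot: [-0.155, 0.988, 0.001, -0.002]
contact_force: [0.8, -0.4, -0.9]
width: -0.0
grip_force: 0.0
```

>>> move_arm(
  commands=[
    [[0, 0, -1, 0, 0, 0], [0.5, -0.9, -1, 0, 0, 0], [0.5, -0.9, -0.5, 0, 0, 0], [0.5, -0.9, 0, 0, 0, 0], [0.5, -0.9, 0, 0, 0, 0]],
  ],
)

```text
clock: 11.97
tcp_pos: [0.438, -0.3086, 0.1985]
tool_rot: [-0.156, 0.988, 0.0, 0.001]
contact_force: [1.1, 0.7, -0.6]
width: 0.0
grip_force: 0.0
```

>>> move_arm(
  commands=[
    [[0.4, -0.9, 0, 0, 0, 0], [0.4, -0.9, 0, 0, 0, 0], [0.2, -0.5, 0, 0, 0, 0], [0, 0, 0, 0, 0, 0], [0, 0, 0, 0, 0, 0]],
  ],
)

```text
clock: 12.38
tcp_pos: [0.4316, -0.3701, 0.1968]
tool_rot: [-0.155, 0.988, 0.001, -0.001]
contact_force: [-0.1, 0.5, -0.6]
width: 0.003
grip_force: 0.0
```

```bash
python3 - <<'E'
from h import *
im=cv2.cvtColor(get_image("top"),cv2.COLOR_RGB2BGR);a=cv2.imread("pics/top0.png")
g=lambda i:cv2.resize(i[140:230,180:340],None,fx=4,fy=4,interpolation=cv2.INTER_CUBIC)
s=cv2.cvtColor(get_image("scene"),cv2.COLOR_RGB2BGR);b=cv2.imread("pics/scene0.png")
h=lambda i:cv2.resize(i[195:285,170:360],(640,303),interpolation=cv2.INTER_CUBIC)
d=lambda p,q:cv2.convertScaleAbs(cv2.absdiff(p,q),alpha=2)
cv2.imwrite("pics/end.png",np.vstack([cv2.resize(np.hstack([g(im),d(g(im),g(a))]),(800,225)),cv2.resize(np.hstack([h(s),d(h(s),h(b))]),(800,190))]))
print(get_obs()["contact_force"],get_obs()["tcp_pos"])
E
```

```text
[0.4036093  0.47323113 0.00087037] [ 0.43199221 -0.36935495  0.19750441]
```

View pics/end.png

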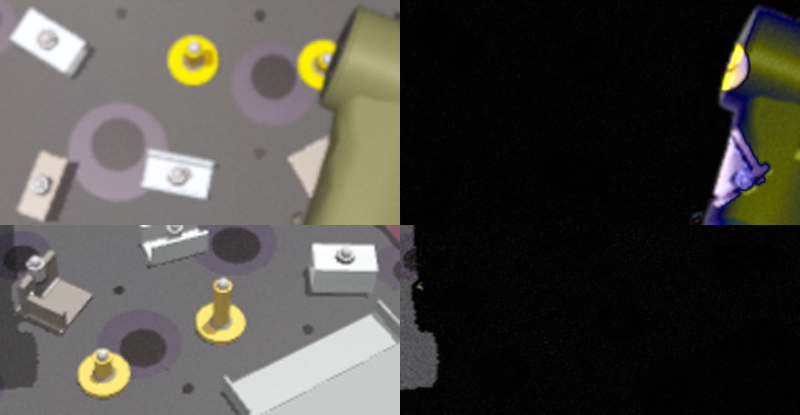

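The before/after difference images show no change apart from the arm and its shadow, so no piece has moved and the noses are back out.

```bash
python3 -c "
from bench import finish_job
print(finish_job())"
```

```text
the job is handed in; nothing more can be done
None
```

I pressed the noses on the taller pin, the tube stub and the corner bracket in that order, each about 4 mm in at roughly 5 N; all three sprang back, before-and-after pictures show no piece moved, and the job was handed in at about 12.5 s.

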